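# Firm up the rocking balance slab

### The job

The stone slab under the balance rocks at one of its four corners. Press down with the fingertips on the slab's corners, one after another, until you find the one that gives, then push the tab of that corner's shim down flat on its ledge. Leave the other three shims up, do not shift or lift the slab, and touch neither the balance nor the things standing around.

Things in the scene. Friction and masses are not known exactly. Their poses are not given: they have to be found in the camera images.
- slab: White stone slab, 176 (x) by 196 (y) by 20 mm thick, 1.6 to 2.3 kg, lying loose and level on four hidden steel feet, one below each corner point, over a thin grey sole plate (190 by 330 mm) fixed to the bench. Origin: centre of its underside, 26 mm above the bench; z up, x away from the robot (yaw within 0.25 rad), y left. One corner, any of the four, rocks.
- balance: White laboratory balance, 150 (x) by 104 (y) mm, 37 mm high with its round steel pan, fixed on the middle of the slab; it leaves the corners free. Origin: centre of its underside, on the slab's top face. Not to be touched.
- corner_near_left (a point): Press point on the slab's top, 46 mm above the bench, at its near (-x) left (+y) corner, 16 mm in from the x edge and 18 mm from the y edge, right above that corner's foot. Axes as the slab's. The rocking corner starts to sink at about 3 N and is 5 to 6 mm down, its limit, at 7 N, and comes back when let go; a solid one yields under 1 mm.
- corner_near_right (a point): Press point on the slab's top, 46 mm above the bench, at its near (-x) right (-y) corner, 16 mm in from the x edge and 18 mm from the y edge, right above that corner's foot. Axes as the slab's. The rocking corner starts to sink at about 3 N and is 5 to 6 mm down, its limit, at 7 N, and comes back when let go; a solid one yields under 1 mm.
- corner_far_left (a point): Press point on the slab's top, 46 mm above the bench, at its far (+x) left (+y) corner, 16 mm in from the x edge and 18 mm from the y edge, right above that corner's foot. Axes as the slab's. The rocking corner starts to sink at about 3 N and is 5 to 6 mm down, its limit, at 7 N, and comes back when let go; a solid one yields under 1 mm.
- corner_far_right (a point): Press point on the slab's top, 46 mm above the bench, at its far (+x) right (-y) corner, 16 mm in from the x edge and 18 mm from the y edge, right above that corner's foot. Axes as the slab's. The rocking corner starts to sink at about 3 N and is 5 to 6 mm down, its limit, at 7 N, and comes back when let go; a solid one yields under 1 mm.
- tab_near_left (a point): Where to press the shim tab of the near (-x) left (+y) corner: on its top, 12 mm short of its end, 40 mm out from its hinge (18 mm above the bench). The steel tab, 28 mm wide, 4 thick, sticks out 50 mm to +y from the slab's left edge, sloping up outwards. This point is 32 mm above the bench at the start, 20 mm when flat on its ledge; about 7 N straight down moves it.
- tab_near_right (a point): Where to press the shim tab of the near (-x) right (-y) corner: on its top, 12 mm short of its end, 40 mm out from its hinge (18 mm above the bench). The steel tab, 28 mm wide, 4 thick, sticks out 50 mm to -y from the slab's right edge, sloping up outwards. This point is 32 mm above the bench at the start, 20 mm when flat on its ledge; about 7 N straight down moves it.
- tab_far_left (a point): Where to press the shim tab of the far (+x) left (+y) corner: on its top, 12 mm short of its end, 40 mm out from its hinge (18 mm above the bench). The steel tab, 28 mm wide, 4 thick, sticks out 50 mm to +y from the slab's left edge, sloping up outwards. This point is 32 mm above the bench at the start, 20 mm when flat on its ledge; about 7 N straight down moves it.
- tab_far_right (a point): Where to press the shim tab of the far (+x) right (-y) corner: on its top, 12 mm short of its end, 40 mm out from its hinge (18 mm above the bench). The steel tab, 28 mm wide, 4 thick, sticks out 50 mm to -y from the slab's right edge, sloping up outwards. This point is 32 mm above the bench at the start, 20 mm when flat on its ledge; about 7 N straight down moves it.
- shim_near_left (a joint): Hinge of the shim of the near (-x) left (+y) corner (rad): 0 = tab raised, as it starts; 0.30 = tab flat on its aluminium ledge. It stays where it is left. Flattening it lifts its fork, either side of the foot, up under the slab and firms a rocking corner; at a solid corner it jams at about 0.15.
- shim_near_right (a joint): Hinge of the shim of the near (-x) right (-y) corner (rad): 0 = tab raised, as it starts; 0.30 = tab flat on its aluminium ledge. It stays where it is left. Flattening it lifts its fork, either side of the foot, up under the slab and firms a rocking corner; at a solid corner it jams at about 0.15.
- shim_far_left (a joint): Hinge of the shim of the far (+x) left (+y) corner (rad): 0 = tab raised, as it starts; 0.30 = tab flat on its aluminium ledge. It stays where it is left. Flattening it lifts its fork, either side of the foot, up under the slab and firms a rocking corner; at a solid corner it jams at about 0.15.
- shim_far_right (a joint): Hinge of the shim of the far (+x) right (-y) corner (rad): 0 = tab raised, as it starts; 0.30 = tab flat on its aluminium ledge. It stays where it is left. Flattening it lifts its fork, either side of the foot, up under the slab and firms a rocking corner; at a solid corner it jams at about 0.15.
- beaker: Empty glass beaker, 68 mm across, 90 mm high, bystander on the bench; origin centre of its underside.
- weight: Brass 200 g weight, 34 mm across, 54 mm high, bystander on the bench; origin centre of its underside.
- bottle: Plastic bottle, 60 mm across, 150 mm high, bystander on the bench beyond the slab; origin centre of its underside.

How it is judged:
By the outcome, as a careful person would: the job done as asked, in the order asked, and still so for the second after the job is handed in, with the robot touching nothing.
It also fails if it takes over 61 s, if anything falls off the work surface, if the arm or the gripper's body presses on something with over 40 N, if the wrist force passes 120 N, or if a joint passes its speed limit or range.

### The arm

A 6-joint arm with a two-finger parallel gripper is mounted at the origin on the work surface. World frame = base frame: x ahead of the robot, y to its left, z up, the work surface at z = 0. Lengths are in mm, angles in rad, forces in N, time in s.
With the tool pointing down it reaches from about 275 to 750 mm from the base axis. Payload 10.2 kg.
Tool frame: the origin (TCP) lies midway between the tips of the shut fingers; the grasp point (between the pads) lies 19 mm behind it; z points along the fingers, y is the line along which they close (so a half turn about z gives the same grasp; the last joint's range is limited). The gripper opens to 85 mm and grips with 20 to 120 N. Pads are 22 mm wide; open, the fingers measure 114 mm over their backs; the gripper's body (76 mm by 85 mm) begins 54 mm behind the grasp point. The pads swing forward as they close: fully open they stand 13 mm farther back than shut.
Start: joints at [1.033, 0.313, 1.498, -0, 1.331, -0.223], TCP at [162.567, 499.203, 231.294] pointing down, gripper open.
Joint ranges: [-2.94, 2.94], [-0.97, 2.17], [0.19, 2.56], [-1.23, 4.37], [0.02, 3.11], [-2.88, 2.88]. Speed limits (rad/s): [2.39, 2.39, 3.01, 3.14, 3.14, 3.14].

### API

Orientations are given as a unit quaternion [w, x, y, z].
In Python, from rig import ctrl gives the robot as it stands.
- The arm moves only by the tool send_rows, never from a script. Its argument "targets" is a list of rows, each a list of 7 numbers: the closure, from -1 (fully open) to 1 (shut), so that 0 is half open, then the shift along the tool's x, y, z in m, then the turn, a rotation vector about the tool's x, y, z in rad. In form: [[claw, dx, dy, dz, ax, ay, az], ...]. A call has exactly 10 rows; each row shifts and turns the commanded pose from where the row before left it, along the tool's axes as they then stand; what a row does not reach is not made up. A row lasts 1/8 s, in which the tool goes at most 62.5 mm and 10.7 degrees, less where a joint would pass 70% of its speed; a pose out of reach is approached as far as the arm can. A call with a gripper value outside its range is refused whole. The fingers move at their own pace and stop on an object; "squeeze" is the grip in N (left out, the last holds). Time passes only in rows, so rows that do not move let the fingers close, or fill a call up. It gives the time, the measured TCP pose, the force, the opening and the grip force at its end, in the units of the state.
- ctrl.sense(): the state, without advancing time (a new reading comes with each control period).
- ctrl.capture(name): name is "scene" or "top" or "wrist"; returns a dict with "img" (480x640x3 uint8, red, green, blue), "camera_matrix" (3x3 intrinsics, pixels), "k1" (the pictures are not rectified: a ray, as slopes to the right and down, at radius r is drawn at 1 + k1 r^2 times it, then the intrinsics apply), "R" (3x3) and "t" (3): a world point X has camera coordinates R X + t. Camera axes: x right, y down, z forward; pixel columns grow to the right and rows downward; lengths in mm; the calibration is good to about 2 mm. A picture is of the moment at which its call begins. There is no depth.
- ctrl.finish_job(): hands the job in; it is judged then, once.
Trained networks look in a picture, given as the dict that the camera call returned (one of the last four; its "shot" number tells which), for a name from the list of things; names that differ only in an ending like _2 or _b are one class to them, and where a whole thing is asked for, a point or a joint stands for the part that bears it (a point fixed in the world has none). Each returns a list of dicts, best first, with "score" (0 to 1); they miss things now and then, are a little off and sometimes report something else, mostly with a low value. They report only what shows in the picture. A call takes as long as a camera call.
- ctrl.boxes_of(query, picture): "extent" ([left, top, width, height] in pixels, round what is visible of it).
- ctrl.landmark_of(query, picture): "point" ([column, row] in pixels: a listed point, or the origin of a listed thing).
The state is a dict: "time_s": time; "joints": joint angles; "dq": joint speeds; "tau": joint torques, N m; "eef_pos": TCP position; "ee_rot": TCP orientation; "force": force on the tool from outside, world axes, zero at the start; "wrist_torque": the same for the moment, N m; "grip_width": opening from 0.0 (shut) to 1.0 (fully open); "grip_force": force on a finger pad.
Only numpy, scipy, OpenCV 4.12 (cv2) and the standard library are available. Lean on these libraries where they do the work, as an engineer would, in place of code of your own. Each camera call takes 0.05 s, during which the arm holds its last target. There are 200 camera calls.

## Working session

There is one attempt and no reset: what is moved stays moved. The work goes in short steps, Python scripts to look and compute and a tool call to move; the robot and the scene stay as the last step left them, time stands still between calls to the robot, and variables do not carry over. Pictures are saved under pics/ and viewed, at most 10 in all, crops included, and the job is handed in when it is done.

Besides the shell and the picture viewer there is one more tool, called after ">>>" as name(argument=value, ...), one argument or row to a line, values as JSON. send_rows: Moves the arm, as the interface text tells. Its arguments: {"type":"object","properties":{"targets":{"type":"array"},"squeeze":{"type":"number"}},"required":["targets"]}

```bash
mkdir -p pics; cat > h.py <<'E'
import numpy as np, cv2
from rig import ctrl
def ray(c,p):
    K=np.array(c["camera_matrix"]);k1=c["k1"]
    d=np.array([(p[0]-K[0,2])/K[0,0],(p[1]-K[1,2])/K[1,1]]);u=d.copy()
    for _ in range(30): u=d/(1+k1*(u@u))
    R=np.array(c["R"]);t=np.array(c["t"])
    return -R.T@t, R.T@np.array([u[0],u[1],1])
def onz(c,p,z):
    o,d=ray(c,p); return o+d*(z-o[2])/d[2]
def save(c,n): cv2.imwrite("pics/"+n+".png",c["img"][:,:,::-1])
NM=[a+"_"+b for a in("near","far") for b in("left","right")]
E
python3 - <<'E'
from h import *
np.set_printoptions(precision=1,suppress=True)
print(ctrl.sense())
for n in("top","scene"):
    c=ctrl.capture(n);save(c,n)
    for q,z in [("slab",26),("balance",46)]+[("corner_"+k,46) for k in NM]+[("tab_"+k,32) for k in NM]+[("beaker",0),("weight",0),("bottle",0)]:
        for r in ctrl.landmark_of(q,c)[:1]:
            print(n,q,np.array(r["point"]),round(r["score"],2),onz(c,r["point"],z))
E
```

```text
{'time_s': 0.0, 'joints': array([ 1. ,  0.3,  1.5,  0. ,  1.3, -0.2]), 'dq': array([-0.,  0., -0.,  0., -0., -0.]), 'tau': array([ -0. , -41.2, -26. ,  -0. ,   0. ,   0. ]), 'eef_pos': array([162.4, 499. , 230.7]), 'ee_rot': array([-0. ,  0.2,  1. , -0. ]), 'force': array([-0.2,  0.5, -0.2]), 'wrist_torque': array([-0., -0., -0.]), 'grip_force': 0.0, 'grip_width': 1.00118204708704}
top slab [330.2 289.7] 0.84 [539.5  12.8  26. ]
top balance [327.5 291.5] 0.82 [535.4  18.4  46. ]
top corner_near_left [276.3 320.2] 0.78 [482.9 113.7  46. ]
top corner_far_left [294.5 245.2] 0.7 [622.6  79.6  46. ]
top corner_far_right [377.6 260.3] 0.62 [593.1 -76.   46. ]
top tab_near_left [247.3 311.9] 0.62 [498.7 169.   32. ]
top tab_near_right [393.1 341.5] 0.59 [ 441.6 -103.9   32. ]
top tab_far_left [261.1 238.8] 0.97 [636.9 143.6  32. ]
top tab_far_right [408. 265.] 0.86 [ 585.1 -135.    32. ]
top beaker [206.  226.9] 0.86 [665.1 254.3   0. ]
top weight [449.  358.4] 0.74 [ 407.3 -214.8    0. ]
top bottle [359.8 193.7] 0.79 [729.3 -47.8   0. ]
scene slab [341.6 236. ] 0.72 [526.3  16.3  26. ]
scene balance [338.4 233.9] 0.85 [539.3  16.3  46. ]
scene corner_near_left [401.1 230.6] 0.69 [487.  109.6  46. ]
scene corner_near_right [325.  190.3] 0.85 [457.4 -49.2  46. ]
scene corner_far_left [350.6 284.4] 0.96 [624.6  78.   46. ]
scene corner_far_right [384.9 310.3] 0.72 [645.7 145.4  46. ]
scene tab_near_left [434.5 254.7] 0.84 [500.6 176.4  32. ]
scene tab_near_right [299.8 181.3] 0.59 [ 444.7 -108.2   32. ]
scene tab_far_left [388.3 310.5] 0.86 [635.4 147.9  32. ]
scene tab_far_right [253.9 226.3] 0.73 [ 576.6 -129.7   32. ]
scene beaker [443.2 362.4] 0.56 [666.2 253.8   0. ]
scene weight [263.3 162.7] 0.83 [ 402.1 -215.3    0. ]
scene bottle [252.6 319.7] 0.73 [726.4 -48.3   0. ]
```

View pictures.

```bash
cat > fit.py <<'E'
from h import *
from scipy.optimize import least_squares
M={}
for k in NM:
    sx=-72 if "near" in k else 72; sy=1 if "left" in k else -1
    M["corner_"+k]=(sx,sy*80); M["tab_"+k]=(sx,sy*136)
def fit(obs):
    m=np.array([M[k] for k,_ in obs]);o=np.array([p[:2] for _,p in obs])
    T=lambda v,m:m@np.array([[np.cos(v[2]),np.sin(v[2])],[-np.sin(v[2]),np.cos(v[2])]])+v[:2]
    r=least_squares(lambda v:(T(v,m)-o).ravel(),[535,15,-.2],loss="soft_l1",f_scale=3)
    return r.x,(T(r.x,m)-o),T
E
python3 - <<'E'
from fit import *
np.set_printoptions(precision=2,suppress=True)
A=[("corner_near_left",(482.9,113.7)),("corner_far_left",(622.6,79.6)),("corner_far_right",(593.1,-76)),("tab_near_left",(498.7,169)),("tab_near_right",(441.6,-103.9)),("tab_far_left",(636.9,143.6)),("tab_far_right",(585.1,-135))]
B=[("corner_near_left",(487,109.6)),("corner_near_right",(457.4,-49.2)),("corner_far_left",(624.6,78)),("tab_near_left",(500.6,176.4)),("tab_near_right",(444.7,-108.2)),("tab_far_left",(635.4,147.9)),("tab_far_right",(576.6,-129.7))]
for o in(A,B,A+B):
    x,r,T=fit(o);print(x);print(r.T)
for k in M: print(k,T(x,np.array([M[k]])))
E
```

```text
[539.15  17.7   -0.2 ]
[[ 1.5   2.95  0.8  -3.22  0.07 -0.27 -2.28]
 [-3.34  2.28  1.04 -3.74  2.53 -6.83  5.14]]
[540.81  17.1   -0.19]
[[ -1.43  -2.66   2.27  -4.24  -0.75   2.26   8.65]
 [ -0.13   1.67   3.73 -11.98   5.72 -11.22  -0.53]]
[539.76  17.34  -0.2 ]
[[  1.99   3.48   1.53  -2.8    0.83   0.19  -1.48  -2.11  -3.96   1.48
   -4.7   -2.27   1.69   7.02]
 [ -3.77   2.02   0.75  -4.16   2.05  -7.07   4.84   0.33   2.25   3.62
  -11.56   6.35 -11.37  -0.46]]
corner_near_left [[484.89 109.93]]
tab_near_left [[495.9  164.84]]
corner_near_right [[453.44 -46.95]]
tab_near_right [[ 442.43 -101.85]]
corner_far_left [[626.08  81.62]]
tab_far_left [[637.09 136.53]]
corner_far_right [[594.63 -75.25]]
tab_far_right [[ 583.62 -130.16]]
```

View pics/top.png

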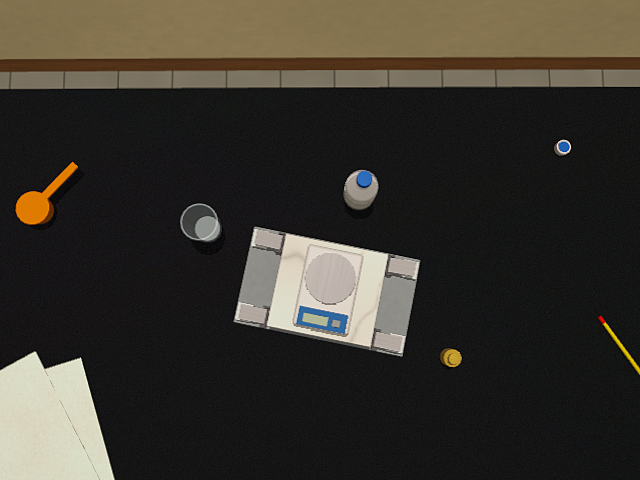

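View pics/scene.png

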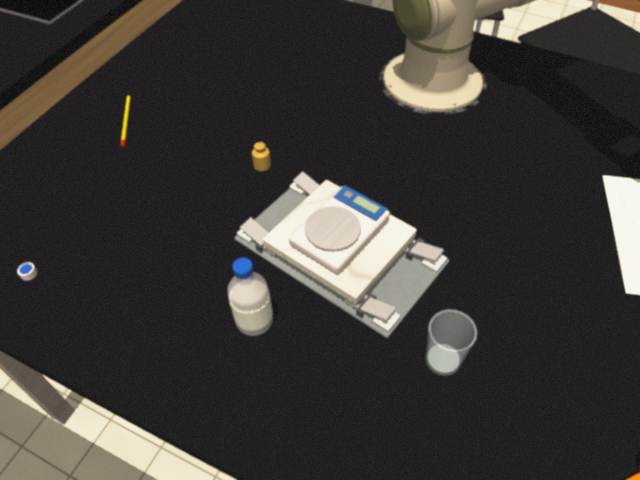

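```bash
cat >> h.py <<'E'
from scipy.spatial.transform import Rotation as Ro
def tool():
    s=ctrl.sense();q=s["ee_rot"];return s,Ro.from_quat([q[1],q[2],q[3],q[0]])
def go(p):
    s,r=tool(); return r.inv().apply(np.array(p)-s["eef_pos"])
E
python3 - <<'E'
from h import *
np.set_printoptions(precision=4,suppress=True)
s,r=tool();print(r.as_matrix())
th=-0.2; c,sn=np.cos(th),np.sin(th)
for sg in(1,-1):
    y=sg*np.array([c,sn,0]);z=np.array([0,0,-1.]);x=np.cross(y,z)
    R=Ro.from_matrix(np.array([x,y,z]).T); print(sg,(r.inv()*R).as_rotvec())
    print(R.inv().apply([485-162.4,110-499,150-230.7]))
print(go([485,110,150]))
E
```

```text
[[-0.9509  0.3096  0.    ]
 [ 0.3096  0.9509  0.    ]
 [-0.      0.0001 -1.    ]]
1 [ 0.0001 -0.      1.456 ]
[-317.1552  393.4518   80.7   ]
-1 [ 0.      0.0001 -1.6856]
[ 317.1552 -393.4518   80.7   ]
[-427.1012 -270.2539   81.3061]
```

>>> send_rows(
  targets=[
    [1,-0.0427,-0.027,0,0,0,0],
    [1,-0.0427,-0.027,0,0,0,0],
    [1,-0.0427,-0.027,0,0,0,0],
    [1,-0.0427,-0.027,0,0,0,0],
    [1,-0.0427,-0.027,0,0,0,0],
    [1,-0.0427,-0.027,0,0,0,0],
    [1,-0.0427,-0.027,0,0,0,0],
    [1,-0.0427,-0.027,0,0,0,0],
    [1,-0.0427,-0.027,0,0,0,0],
    [1,-0.0427,-0.027,0,0,0,0],
  ],
)

```text
time_s: 2.65
eef_pos: [485.9, 108.8, 231.4]
ee_rot: [0.0, 0.157, 0.988, 0.0]
force: [0.0, 1.2, 0.8]
grip_width: -0.002
grip_force: 0.0
```

>>> send_rows(
  targets=[
    [1,0,0,0,0,0,0.182],
    [1,0,0,0,0,0,0.182],
    [1,0,0,0,0,0,0.182],
    [1,0,0,0,0,0,0.182],
    [1,0,0,0,0,0,0.182],
    [1,0,0,0,0,0,0.182],
    [1,0,0,0,0,0,0.182],
    [1,0,0,0,0,0,0.182],
    [1,0,0,0,0,0,0],
    [1,0,0,0,0,0,0],
  ],
)

```text
time_s: 3.9
eef_pos: [485.0, 110.2, 231.3]
ee_rot: [0.0, 0.773, 0.634, 0.0]
force: [0.3, -0.4, -0.9]
grip_width: 0.002
grip_force: 0.0
```

```bash
python3 - <<'E'
from fit import *
np.set_printoptions(precision=3,suppress=True)
s,r=tool();print(s["time_s"],s["eef_pos"],s["joints"],s["grip_width"],s["force"]);print(r.as_matrix())
c=ctrl.capture("wrist");save(c,"w1")
for q,z in [("slab",26),("balance",46)]+[("corner_"+k,46) for k in NM]+[("tab_"+k,32) for k in NM]:
    for x in ctrl.landmark_of(q,c)[:1]:
        print(q,np.array(x["point"]),round(x["score"],2),onz(c,x["point"],z))
E
```

```text
3.9 [484.988 110.243 231.32 ] [-0.012  0.252  1.579 -0.     1.311  0.184] 0.002457319720758037 [ 0.337 -0.381 -0.859]
[[ 0.195  0.981  0.   ]
 [ 0.981 -0.195 -0.   ]
 [-0.     0.    -1.   ]]
slab [387.5 284.8] 0.82 [539.587  18.591  26.   ]
balance [393.1 292.1] 0.61 [541.519  19.974  46.   ]
corner_near_left [320.  212.6] 0.92 [488.382 109.444  46.   ]
corner_far_left [478.5 212.9] 0.81 [625.744  81.963  46.   ]
corner_far_right [460.6 363.3] 0.94 [598.384 -72.715  46.   ]
tab_near_left [318.2 135.9] 0.88 [499.347 173.143  32.   ]
tab_near_right [311.9 401.8] 0.65 [ 438.275 -102.33    32.   ]
tab_far_left [481.1 139.5] 0.62 [637.404 142.821  32.   ]
```

View pics/w1.png

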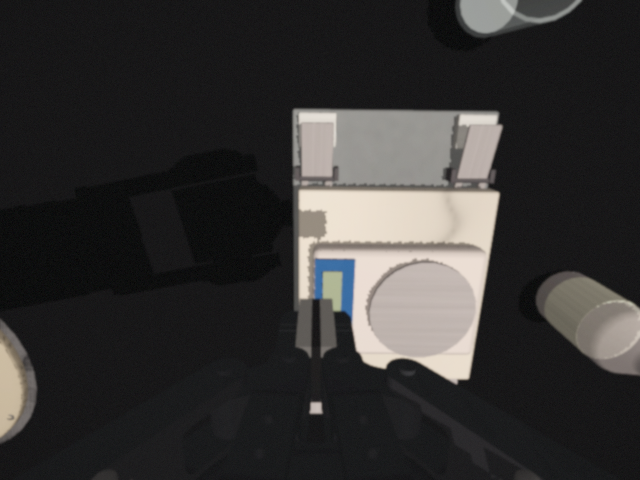

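>>> send_rows(
  targets=[
    [1,0,0,0.025,0,0,0],
    [1,0,0,0.025,0,0,0],
    [1,0,0,0.025,0,0,0],
    [1,0,0,0.025,0,0,0],
    [1,0,0,0.025,0,0,0],
    [1,0,0,0.025,0,0,0],
    [1,0,0,0.025,0,0,0],
    [1,0,0,0.005,0,0,0],
    [1,0,0,0.003,0,0,0],
    [1,0,0,0,0,0,0],
  ],
)

```text
time_s: 5.7
eef_pos: [485.4, 110.3, 48.9]
ee_rot: [0.0, 0.774, 0.633, 0.0]
force: [0.0, 0.0, 0.2]
grip_width: 0.003
grip_force: 0.0
```

>>> send_rows(
  targets=[
    [1,0,0,0.001,0,0,0],
    [1,0,0,0.001,0,0,0],
    [1,0,0,0.001,0,0,0],
    [1,0,0,0.0005,0,0,0],
    [1,0,0,0,0,0,0],
    [1,0,0,0,0,0,0],
    [1,0,0,0,0,0,0],
    [1,0,0,0,0,0,0],
    [1,0,0,0,0,0,0],
    [1,0,0,0,0,0,0],
  ],
)

```text
time_s: 6.95
eef_pos: [485.2, 110.3, 45.9]
ee_rot: [0.0, 0.774, 0.633, 0.0]
force: [-4.1, -0.8, 13.3]
grip_width: 0.001
grip_force: 6.5
```

>>> send_rows(
  targets=[
    [1,0,0,-0.035,0,0,0],
    [1,0,0,-0.035,0,0,0],
    [1,-0.04,0,0,0,0,0],
    [1,-0.04,0,0,0,0,0],
    [1,-0.04,0,0,0,0,0],
    [1,-0.04,0,0,0,0,0],
    [1,0,0,0,0,0,0],
    [1,0,0,0.03,0,0,0],
    [1,0,0,0.03,0,0,0],
    [1,0,0,0.005,0,0,0],
  ],
)

```text
time_s: 8.2
eef_pos: [452.4, -45.6, 48.6]
ee_rot: [-0.001, 0.774, 0.633, -0.001]
force: [1.2, 0.6, 0.8]
grip_width: 0.004
grip_force: 0.0
```

>>> send_rows(
  targets=[
    [1,0,0,0.0015,0,0,0],
    [1,0,0,0.0015,0,0,0],
    [1,0,0,0.001,0,0,0],
    [1,0,0,0.001,0,0,0],
    [1,0,0,0,0,0,0],
    [1,0,0,0,0,0,0],
    [1,0,0,0,0,0,0],
    [1,0,0,0,0,0,0],
    [1,0,0,0,0,0,0],
    [1,0,0,0,0,0,0],
  ],
)

```text
time_s: 9.45
eef_pos: [453.6, -46.6, 46.0]
ee_rot: [0.001, 0.774, 0.633, 0.0]
force: [-3.9, 1.6, 13.7]
grip_width: 0.001
grip_force: 6.3
```

>>> send_rows(
  targets=[
    [1,0,0,-0.035,0,0,0],
    [1,0,0,-0.035,0,0,0],
    [1,0,0.036,0,0,0,0],
    [1,0,0.036,0,0,0,0],
    [1,0,0.036,0,0,0,0],
    [1,0,0.036,0,0,0,0],
    [1,0,0,0,0,0,0],
    [1,0,0,0.03,0,0,0],
    [1,0,0,0.03,0,0,0],
    [1,0,0,0.005,0,0,0],
  ],
)

```text
time_s: 10.7
eef_pos: [592.7, -74.7, 48.4]
ee_rot: [-0.002, 0.774, 0.633, -0.001]
force: [-0.2, -0.2, -0.2]
grip_width: -0.002
grip_force: 0.0
```

>>> send_rows(
  targets=[
    [1,0,0,0.0015,0,0,0],
    [1,0,0,0.0015,0,0,0],
    [1,0,0,0.001,0,0,0],
    [1,0,0,0.001,0,0,0],
    [1,0,0,0,0,0,0],
    [1,0,0,0,0,0,0],
    [1,0,0,0,0,0,0],
    [1,0,0,0,0,0,0],
    [1,0,0,0,0,0,0],
    [1,0,0,0,0,0,0],
  ],
)

```text
time_s: 11.95
eef_pos: [594.6, -75.2, 46.0]
ee_rot: [0.0, 0.774, 0.633, 0.0]
force: [-2.9, 0.9, 7.5]
grip_width: 0.0
grip_force: 3.7
```

>>> send_rows(
  targets=[
    [1,0,0,0.0005,0,0,0],
    [1,0,0,0,0,0,0],
    [1,0,0,-0.035,0,0,0],
    [1,0,0,-0.035,0,0,0],
    [1,0.04,0,0,0,0,0],
    [1,0.04,0,0,0,0,0],
    [1,0.04,0,0,0,0,0],
    [1,0.04,0,0,0,0,0],
    [1,0,0,0,0,0,0],
    [1,0,0,0.03,0,0,0],
  ],
)

```text
time_s: 13.2
eef_pos: [627.4, 81.3, 86.1]
ee_rot: [0.002, 0.774, 0.633, 0.002]
force: [1.0, 0.7, -1.1]
grip_width: -0.003
grip_force: 0.0
```

>>> send_rows(
  targets=[
    [1,0,0,0.03,0,0,0],
    [1,0,0,0.005,0,0,0],
    [1,0,0,0.002,0,0,0],
    [1,0,0,0.001,0,0,0],
    [1,0,0,0.001,0,0,0],
    [1,0,0,0.001,0,0,0],
    [1,0,0,0,0,0,0],
    [1,0,0,0,0,0,0],
    [1,0,0,0,0,0,0],
    [1,0,0,0,0,0,0],
  ],
)

```text
time_s: 14.45
eef_pos: [626.5, 81.7, 44.6]
ee_rot: [0.0, 0.774, 0.633, 0.0]
force: [3.1, 0.5, 4.4]
grip_width: -0.006
grip_force: 2.1
```

>>> send_rows(
  targets=[
    [1,0,0,0.001,0,0,0],
    [1,0,0,0.001,0,0,0],
    [1,0,0,0.001,0,0,0],
    [1,0,0,0.001,0,0,0],
    [1,0,0,0,0,0,0],
    [1,0,0,0,0,0,0],
    [1,0,0,0,0,0,0],
    [1,0,0,0,0,0,0],
    [1,0,0,0,0,0,0],
    [1,0,0,0,0,0,0],
  ],
)

```text
time_s: 15.7
eef_pos: [626.9, 81.9, 41.0]
ee_rot: [0.001, 0.774, 0.633, 0.001]
force: [4.3, 2.2, 6.9]
grip_width: 0.005
grip_force: 3.7
```

>>> send_rows(
  targets=[
    [1,0,0,-0.003,0,0,0],
    [1,0,0,-0.004,0,0,0],
    [1,0,0,-0.02,0,0,0],
    [1,0,0,-0.03,0,0,0],
    [1,0,0,-0.03,0,0,0],
    [1,0,0,-0.03,0,0,0],
    [1,0,0,-0.03,0,0,0],
    [1,0,0,0,0,0,0],
    [1,0,0,0,0,0,0],
    [1,0,0,0,0,0,0],
  ],
)

```text
time_s: 16.95
eef_pos: [625.5, 81.7, 185.7]
ee_rot: [-0.001, 0.774, 0.633, -0.001]
force: [-0.5, -0.1, 0.9]
grip_width: -0.0
grip_force: 0.0
```

```bash
python3 - <<'E'
from fit import *
np.set_printoptions(precision=3,suppress=True)
c=ctrl.capture("wrist");save(c,"w2")
s,r=tool();print(s["eef_pos"])
for q,z in [("slab",26),("corner_near_left",46),("corner_far_left",46),("tab_near_left",32),("tab_far_left",32)]:
    for x in ctrl.landmark_of(q,c)[:1]:
        print(q,np.array(x["point"]),round(x["score"],2),onz(c,x["point"],z))
cv2.imwrite("pics/w2c.png",cv2.resize(c["img"][60:260,220:480,::-1],None,fx=3,fy=3))
def px(X):
    v=c["R"]@np.array(X)+c["t"];u=v[:2]/v[2];u=u*(1+c["k1"]*(u@u));K=c["camera_matrix"];return u*[K[0,0],K[1,1]]+[K[0,2],K[1,2]]
for y in(80,98,136,140,148): print(y,px([541+72*.98+y*.199,18-72*.199+y*.98,46 if y<99 else 18+14/40*(y-98)+0]))
E
```

```text
[625.619  81.644 185.981]
slab [236.  307.1] 0.62 [539.649  17.46   26.   ]
corner_near_left [131.7 224.1] 0.71 [486.416 111.913  46.   ]
corner_far_left [316.4 226.7] 0.81 [625.3    81.836  46.   ]
tab_near_left [128.5 138.3] 0.56 [499.621 173.555  32.   ]
tab_far_left [317.4 143.3] 0.85 [638.113 141.734  32.   ]
80 [319.123 225.873]
98 [319.216 202.891]
136 [319.301 149.46 ]
140 [319.333 144.172]
148 [319.401 133.305]
```

View pics/w2c.png

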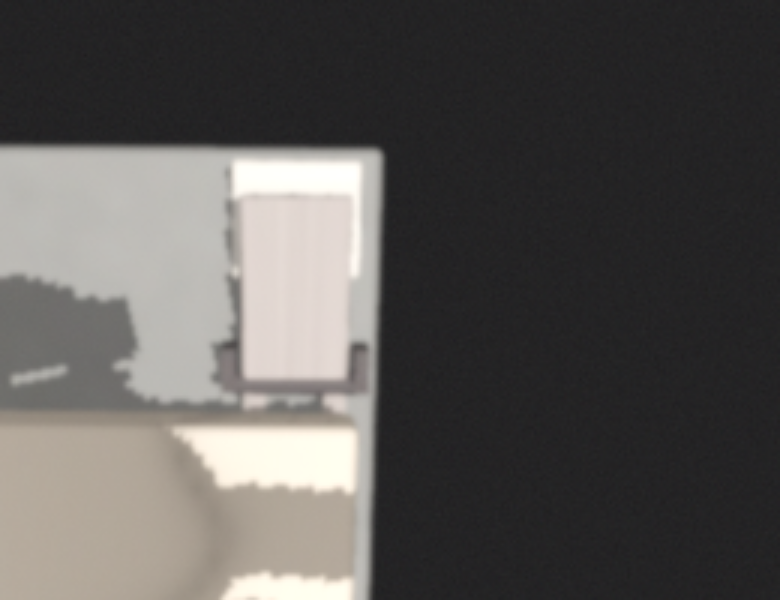

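>>> send_rows(
  targets=[
    [1,0.0305,0,0,0,0,0],
    [1,0.0305,0.001,0,0,0,0],
    [1,0,0,0,0,0,0],
    [1,0,0,0.029,0,0,0],
    [1,0,0,0.029,0,0,0],
    [1,0,0,0.029,0,0,0],
    [1,0,0,0.029,0,0,0],
    [1,0,0,0.025,0,0,0],
    [1,0,0,0,0,0,0],
    [1,0,0,0,0,0,0],
  ],
)

```text
time_s: 18.5
eef_pos: [639.8, 140.8, 47.6]
ee_rot: [0.001, 0.774, 0.633, 0.001]
force: [0.5, 0.6, 0.0]
grip_width: -0.0
grip_force: 0.0
```

>>> send_rows(
  targets=[
    [1,0,0,0.003,0,0,0],
    [1,0,0,0.003,0,0,0],
    [1,0,0,0.002,0,0,0],
    [1,0,0,0.002,0,0,0],
    [1,0,0,0.002,0,0,0],
    [1,0,0,0.002,0,0,0],
    [1,0,0,0.002,0,0,0],
    [1,0,0,0.002,0,0,0],
    [1,0,0,0.001,0,0,0],
    [1,0,0,0,0,0,0],
  ],
)

```text
time_s: 19.75
eef_pos: [639.7, 141.8, 28.1]
ee_rot: [0.0, 0.774, 0.633, 0.001]
force: [-0.6, 2.0, 5.0]
grip_width: 0.0
grip_force: 2.1
```

>>> send_rows(
  targets=[
    [1,0,0,0.001,0,0,0],
    [1,0,0,0.001,0,0,0],
    [1,0,0,0.001,0,0,0],
    [1,0,0,0.001,0,0,0],
    [1,0,0,0.001,0,0,0],
    [1,0,0,0.001,0,0,0],
    [1,0,0,0.001,0,0,0],
    [1,0,0,0,0,0,0],
    [1,0,0,0,0,0,0],
    [1,0,0,0,0,0,0],
  ],
)

```text
time_s: 21.0
eef_pos: [639.9, 142.0, 21.2]
ee_rot: [0.0, 0.774, 0.633, 0.001]
force: [1.4, 3.8, 5.4]
grip_width: 0.001
grip_force: 2.5
```

>>> send_rows(
  targets=[
    [1,0,0,0.0005,0,0,0],
    [1,0,0,0.0005,0,0,0],
    [1,0,0,0.0005,0,0,0],
    [1,0,0,0.0005,0,0,0],
    [1,0,0,0,0,0,0],
    [1,0,0,0,0,0,0],
    [1,0,0,0,0,0,0],
    [1,0,0,0,0,0,0],
    [1,0,0,0,0,0,0],
    [1,0,0,0,0,0,0],
  ],
)

```text
time_s: 22.25
eef_pos: [640.0, 142.1, 19.9]
ee_rot: [0.0, 0.774, 0.633, 0.001]
force: [-1.5, 5.2, 9.4]
grip_width: 0.0
grip_force: 5.0
```

>>> send_rows(
  targets=[
    [1,0,0,0.0005,0,0,0],
    [1,0,0,0.0005,0,0,0],
    [1,0,0,0.0005,0,0,0],
    [1,0,0,0,0,0,0],
    [1,0,0,0,0,0,0],
    [1,0,0,0,0,0,0],
    [1,0,0,0,0,0,0],
    [1,0,0,0,0,0,0],
    [1,0,0,0,0,0,0],
    [1,0,0,0,0,0,0],
  ],
)

```text
time_s: 23.5
eef_pos: [640.2, 142.1, 19.6]
ee_rot: [0.001, 0.774, 0.633, 0.002]
force: [-4.9, 2.9, 18.7]
grip_width: -0.004
grip_force: 9.2
```

Flat and hard against the ledge. I'll lift clear and re-check the corner lightly, which also shows whether it is firm.

>>> send_rows(
  targets=[
    [1,0,0,-0.003,0,0,0],
    [1,0,0,-0.007,0,0,0],
    [1,0,0,-0.03,0,0,0],
    [1,0,0,-0.03,0,0,0],
    [1,-0.03,0,0,0,0,0],
    [1,-0.031,-0.001,0,0,0,0],
    [1,0,0,0,0,0,0],
    [1,0,0,0.02,0,0,0],
    [1,0,0,0.015,0,0,0],
    [1,0,0,0,0,0,0],
  ],
)

```text
time_s: 24.75
eef_pos: [625.5, 82.2, 50.5]
ee_rot: [-0.001, 0.774, 0.633, -0.001]
force: [0.0, -0.1, 0.7]
grip_width: -0.003
grip_force: 0.0
```

>>> send_rows(
  targets=[
    [1,0,0,0.003,0,0,0],
    [1,0,0,0.002,0,0,0],
    [1,0,0,0.001,0,0,0],
    [1,0,0,0.001,0,0,0],
    [1,0,0,0.001,0,0,0],
    [1,0,0,0,0,0,0],
    [1,0,0,0,0,0,0],
    [1,0,0,0,0,0,0],
    [1,0,0,0,0,0,0],
    [1,0,0,0,0,0,0],
  ],
)

```text
time_s: 26.0
eef_pos: [626.4, 81.7, 45.3]
ee_rot: [0.0, 0.774, 0.633, 0.0]
force: [-4.9, 0.6, 10.2]
grip_width: 0.003
grip_force: 5.1
```

>>> send_rows(
  targets=[
    [1,0,0,-0.003,0,0,0],
    [1,0,0,-0.007,0,0,0],
    [1,0,0,-0.03,0,0,0],
    [1,0,0,-0.03,0,0,0],
    [1,0,0,-0.03,0,0,0],
    [1,0,0,-0.04,0,0,0],
    [1,0,0,0,0,0,0],
    [1,0,0,0,0,0,0],
    [1,0,0,0,0,0,0],
    [1,0,0,0,0,0,0],
  ],
)

```text
time_s: 27.25
eef_pos: [625.9, 81.7, 183.0]
ee_rot: [-0.001, 0.774, 0.633, -0.001]
force: [-0.7, 0.3, 0.3]
grip_width: -0.0
grip_force: 0.0
```

```bash
python3 - <<'E'
from h import *
c=ctrl.capture("wrist");d=ctrl.capture("scene")
a=cv2.resize(c["img"][...,::-1],(400,300));b=cv2.resize(d["img"][140:350,200:480,::-1],(400,300))
cv2.imwrite("pics/end.png",np.hstack([a,b]))
E
```

```text
(no output)
```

View pics/end.png

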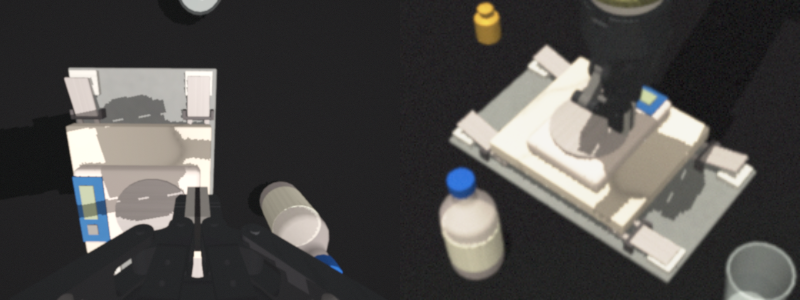

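The far-left tab, at about (655,245) in the right half of the picture, lies flat on its ledge. The other three are still raised, and the slab, balance and bystanders are undisturbed.

```bash
python3 -c "
from rig import ctrl
print(ctrl.finish_job())"
```

```text
the job is handed in; nothing more can be done
None
```

The far-left corner was the one that rocked; its shim tab is now flat on its ledge and the corner holds firm (under 1 mm at about 10 N), the other three shims are still up, and the job is handed in at about 27 s.

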